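# Seat the drill chuck in the bit grinder and hold it home

### The job

Pick up the big knurled chuck that carries the drill bit and set it, skirt down, over the grinder's port. Turn it until the hidden keyways inside its skirt drop over the two cross pins, then press it fully home against the return spring and finish while still holding it pressed home - do not let go. Leave everything else on the bench where it is.

Things in the scene. Friction and masses are not known exactly. Their poses are not given: they have to be found in the camera images.
- chuck: Big bare-steel drill chuck with a 10 mm drill bit, 0.22 to 0.35 kg; starts upright on its skirt on the bench. Round, 54 mm diameter. Plain hollow skirt 0-34 mm up, knurled band 34-64, cone to 84 (32 mm wide there), bit shank to 108. Skirt bore 40.4 mm wide, 34 deep; bit point 5 mm inside the rim. Origin: centre of the skirt's rim (underside), z up the axis.
- knurl (a point): Centre of the chuck's knurled band, on its axis 49 mm above its underside: the place to grip. Below it, inside the skirt, are two keyways half a turn apart, about 10 mm wide and 4.6 mm deep, running the whole 34 mm of the bore. They do not show from outside, the chuck has no mark for them, and where they point is not told.
- grinder: Drill-bit grinder, fixed: grey box 130 (x) x 200 mm (y), 80 mm high; port on top at its y +45 mm; a motor barrel across the other end at y -58 mm, its top 112 mm above the bench. Origin: middle of its underside, on the bench.
- port (a point): Centre of the port's flat round seat (68 mm diameter), 88 mm above the bench, on the vertical spigot axis; z up. Chuck fully home: its origin is here. Two round 6 mm cross pins, half a turn apart, stick 4.5 mm out of the spigot's side, tops 12 mm above the seat, at any angle (not told). The skirt stops on them, rim 12 mm up, until its keyways meet them within about 0.09 rad.
- spigot_top (a point): Top of the fixed steel spigot tube, on its axis 30 mm above the seat: 38 mm outside, 24 mm inside diameter, top 5 mm chamfered to 33 mm. The chuck's bore has 1.2 mm play round it. The chuck slides 18 mm down it before it meets the pins.
- lifter (a joint): Return-spring ring round the spigot's foot, under the pins: 0 when up (5 mm proud of the seat), 0.005 m when pressed flush with it. It pushes up with 8 N at first, 10.5 N when flush, more than the chuck's weight: a chuck let go after being pressed home rises about 5 mm.
- small_chuck: The other chuck, empty and slim: 38 mm diameter, 54 mm high, knurled band 18 to 40 mm up, standing on the bench. Not wanted. Origin: centre of its underside.
- hammer: Ball-peen hammer lying on the bench, about 340 mm long, head 85 mm wide; origin about the middle of its underside, handle along its x, head at +x.
- spanner: Steel spanner lying flat on the bench, along its x; origin: middle of its underside.
- oil_bottle: Grey bottle, 56 mm diameter, 150 mm high; origin: centre of its underside.
- bearing_race: Steel bearing ring lying flat, 90 mm outside, 48 mm hole, 22 mm high; origin: centre of its underside.
- angle_bracket: Steel angle bracket, foot 70 x 50 mm, upright leg 54 mm high at its +x end; origin: middle of its underside.
- bit_stand: Wooden block 70 x 150 x 30 mm with rows of drill bits standing in it, up to 100 mm high; origin: centre of its underside.
Things that resemble listed ones, but are neither listed nor needed, are in the scene too. What is shaped like the chuck but green, pink or turquoise is not meant.

How it is judged:
On the way, in this order (a step that is already met when the one before it is completed fails the run):
1. the chuck stands upright over the port, its skirt on the spigot (horizontal distance between chuck and port below 0.004 m and z of chuck in the frame of port below 0.027 m and angle between chuck's own z axis and vertical below 0.15 rad), for 0.1 s.
2. the keyways have dropped over the pins (z of chuck in the frame of port below 0.008 m), for 0.1 s.
At the end, for the whole second after the job is handed in: Through the last second: chuck's rim within 2 mm of the seat height, within 3 mm of the port axis, tilted under 0.06 rad, lifter ring pressed at least 3.5 mm, fingers pressing on the chuck with over 2 N, chuck still (under 20 mm/s) (z of chuck in the frame of port below 0.002 m and horizontal distance between chuck and port below 0.003 m and angle between chuck's own z axis and vertical below 0.06 rad and value of joint lifter above 0.0035 m and contact force between the fingers and chuck above 2 N and linear speed of chuck below 0.02 m/s); the arm keeps its last pose, push and grip.
It fails at once if another thing on the bench is shifted by more than 3 cm (distance of any of small_chuck, hammer, spanner, oil_bottle, bearing_race, angle_bracket, bit_stand from where it was at the start of the episode above 0.03 m).
It also fails if it takes over 61 s, if anything falls off the work surface, if the arm or the gripper's body presses on something with over 40 N, if the wrist force passes 120 N, or if a joint passes its speed limit or range.

### The arm

A 7-joint arm with a two-finger parallel gripper is mounted at the origin on the work surface. World frame = base frame: x ahead of the robot, y to its left, z up, the work surface at z = 0. Lengths are in m, angles in rad, forces in N, time in s.
With the tool pointing down it reaches from about 0.4 to 0.85 m from the base axis. Payload 4.4 kg.
Tool frame: the origin (TCP) lies at the very end of the fingers, on their centre line; the grasp point (between the pads) lies 19 mm behind it; y points along the fingers, z is the direction in which the jaws open and shut, and the axes are right-handed (so a half turn about y gives the same grasp; the last joint's range is limited). The gripper opens to 94 mm and grips with 3 to 60 N. Pads are 16 mm wide; open, the fingers measure 119 mm over their backs; the gripper's body (75 mm by 177 mm) begins 78 mm behind the grasp point.
Start: joints at [1.203, 0.628, 0.038, 1.517, -0.027, 0.996, -0.02], TCP at [0.193, -0.621, 0.205] pointing down, gripper open.
Joint ranges: [-3.06, 3.06], [-0.37, 2.12], [-1.25, 1.32], [0.18, 2.47], [-1.1, 4.24], [0.23, 1.98], [-2.94, 2.94]. Speed limits (rad/s): [2.57, 2.57, 3.14, 3.14, 3.14, 3.14, 3.14].

### API

Orientations are given as a unit quaternion [w, x, y, z].
In Python, from cell import ctrl gives the robot as it stands.
- The arm moves only by the tool step_arm, never from a script. Its argument "deltas" is a list that holds one entry, the list of rows, each a list of 6 numbers: the shift along the tool's x, y, z in cm, then the turn, a rotation vector about the tool's x, y, z in degrees. A call has exactly 5 rows; each row is the pose to reach, as a shift and turn from the pose measured when the call began, along the tool's axes at that moment; what a row does not reach only later rows make up. A row lasts 1/10 s, in which the tool goes at most 50 mm and 8.59 degrees, less where a joint would pass 70% of its speed; a pose out of reach is approached as far as the arm can. A call with a gripper value outside its range is refused whole. "jaw" is the opening in per cent of the stroke, from 0 (shut) to 100 (fully open), set as the call begins (left out, the last holds). The fingers move at their own pace and stop on an object; the grip force is fixed at half the most. Time passes only in rows, so rows that repeat a pose let the fingers close, or fill a call up. It gives the time, the measured TCP pose, the force and the opening at its end, in the units of the state.
- ctrl.read_state(): the state, without advancing time (a new reading comes with each control period).
- ctrl.camera(name): name is "side" or "top" or "wrist"; returns the picture (420x560x3 uint8, red, green, blue); there is no depth.
- ctrl.camera_info(name): a dict with "vertical_fov" (degrees; the focal length in pixels is half the picture's height over the tangent of half this angle, whatever the lens; pixels are square), "cx", "cy" (the principal point, pixels), "distortion" ([k1, k2, p1, p2, k3] as OpenCV has them; the pictures are not rectified), "extrinsics" (4x4, takes a point from camera to world coordinates); the wrist camera has in their place "tool_from_camera" (4x4, takes a point from camera to tool coordinates, whose origin is the TCP and whose axes are the tool frame's). Camera axes: x right, y down, z forward; pixel columns grow to the right and rows downward; lengths in m; the calibration is good to about 2 mm. A picture is of the moment at which its call begins: read the wrist's pose just before it. camera_info takes no time and is no camera call.
- ctrl.finish_job(): hands the job in, once; it reports no verdict.
The state is a dict: "time": time; "qpos": joint angles; "joint_velocities": joint speeds; "joint_efforts": joint torques, N m; "position": TCP position; "tool_rot": TCP orientation; "force": force on the tool from outside, world axes, zero at the start; "wrist_torque": the same for the moment, N m; "finger_gap": opening from 0.0 (shut) to 1.0 (fully open).
Only numpy, scipy, OpenCV 4.12 (cv2) and the standard library are available. Lean on these libraries where they do the work, as an engineer would, in place of code of your own. Each camera call takes 0.05 s, during which the arm holds its last target.

## Working session

There is one attempt and no reset: what is moved stays moved. The work goes in short steps, Python scripts to look and compute and a tool call to move; the robot and the scene stay as the last step left them, time stands still between calls to the robot, and variables do not carry over. Pictures are saved under pics/ and viewed, and the job is handed in when it is done.

Besides the shell and the picture viewer there is one more tool, called after "Emit:" by a JSON object that holds its "name" and its "arguments". step_arm: Moves the arm, as the interface text tells. Its arguments: {"type":"object","properties":{"deltas":{"type":"array"},"jaw":{"type":"number"}},"required":["deltas"]}

```bash
mkdir -p pics; ls
python3 - <<'E'
from cell import ctrl
import cv2,json
s=ctrl.read_state();print(s)
for n in ("side","top","wrist"):
    im=ctrl.camera(n);cv2.imwrite(f"pics/{n}0.png",im[:,:,::-1]);i=ctrl.camera_info(n);print(n,i)
E
```

```text
pics
{'time': 0.0, 'qpos': array([ 1.20321872,  0.62930459,  0.03846524,  1.51835908, -0.02698689,
        0.99631172, -0.0199964 ]), 'joint_velocities': array([ 0.00130943,  0.00133455,  0.0002207 , -0.00066399,  0.00121876,
        0.00110156,  0.00028409]), 'joint_efforts': array([-3.60094500e-04, -5.49734402e+01,  1.14299197e+00, -1.86635131e+01,
       -5.22781047e-02,  2.38055916e-02,  1.72830178e-04]), 'position': array([ 0.19300314, -0.61998488,  0.20458434]), 'tool_rot': array([ 0.10617182, -0.10640276,  0.69972153, -0.69842378]), 'force': array([-0.27298409, -0.14630221, -0.09489268]), 'wrist_torque': array([ 0.01077218, -0.00178097, -0.01386538]), 'finger_gap': 0.9990592976546123}
side {'vertical_fov': 56.166652785687404, 'cx': 274.1789984793045, 'cy': 205.4591352508456, 'distortion': array([-0.01306697,  0.        ,  0.        ,  0.        ,  0.        ]), 'extrinsics': array([[-0.7869344 , -0.45619382,  0.41547737,  0.05262298],
       [-0.61679259,  0.56263685, -0.55046042,  0.63422549],
       [ 0.01735376, -0.68943961, -0.72413526,  0.91179647],
       [ 0.        ,  
[... 413 characters left out ...]
2.13829723e-02, -1.24962848e-01, -9.91930973e-01,
         1.65579285e+00],
       [ 0.00000000e+00,  0.00000000e+00,  0.00000000e+00,
         1.00000000e+00]])}
wrist {'vertical_fov': 61.86070376815661, 'cx': 282.5769630799519, 'cy': 208.21951390844586, 'distortion': array([0.00712148, 0.        , 0.        , 0.        , 0.        ]), 'tool_from_camera': array([[ 1.06411386e-03,  9.63837872e-01,  2.66487193e-01,
        -7.82401958e-02],
       [ 6.71782553e-04, -2.66487972e-01,  9.63838010e-01,
        -1.79343583e-01],
       [ 9.99999208e-01, -8.46611934e-04, -9.31063010e-04,
        -6.15705130e-04],
       [ 0.00000000e+00,  0.00000000e+00,  0.00000000e+00,
         1.00000000e+00]])}
```

View pics/side0.png

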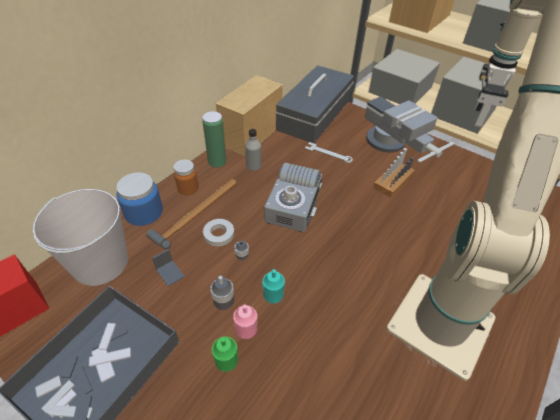

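View pics/top0.png

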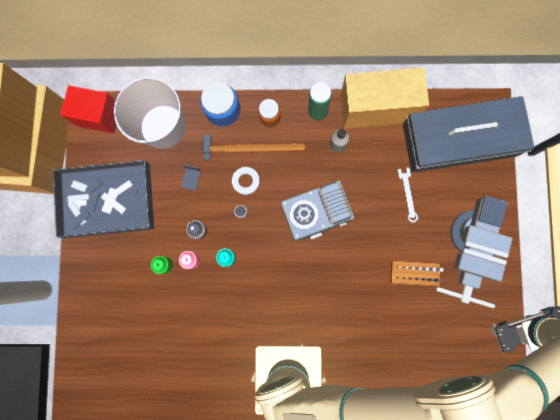

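View pics/wrist0.png

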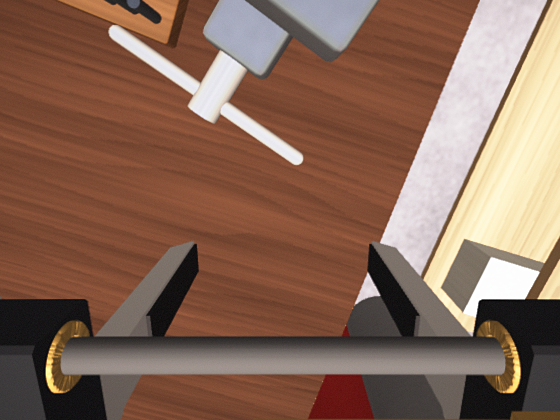

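The chuck is at about top (196,229) and side (222,292). The port is at about top (304,213) and side (291,197). I'll zoom in on both to measure them.

```bash
cat > h.py <<'E'
import numpy as np,cv2
from cell import ctrl
from scipy.spatial.transform import Rotation as R
def K(n):
    i=ctrl.camera_info(n);f=210/np.tan(np.radians(i["vertical_fov"]/2))
    return np.array([[f,0,i["cx"]],[0,f,i["cy"]],[0,0,1]]),np.array(i["distortion"]),i
def toolT(s):
    q=s["tool_rot"];T=np.eye(4);T[:3,:3]=R.from_quat([q[1],q[2],q[3],q[0]]).as_matrix();T[:3,3]=s["position"];return T
def ext(n,s=None):
    i=ctrl.camera_info(n)
    return i["extrinsics"] if n!="wrist" else toolT(s)@i["tool_from_camera"]
def ray(n,px,s=None):
    k,d,i=K(n);E=ext(n,s)
    u=cv2.undistortPoints(np.array([[px]],float),k,d)[0,0]
    v=E[:3,:3]@np.array([u[0],u[1],1]);return E[:3,3],v/np.linalg.norm(v)
def plane(n,px,z,s=None):
    o,v=ray(n,px,s);return o+v*(z-o[2])/v[2]
def proj(n,P,s=None):
    k,d,i=K(n);E=np.linalg.inv(ext(n,s))
    return cv2.projectPoints(np.atleast_2d(np.array(P,float)),cv2.Rodrigues(E[:3,:3])[0],E[:3,3],k,d)[0][:,0]
def tri(a,b):
    (o1,v1),(o2,v2)=a,b
    t=np.linalg.lstsq(np.c_[v1,-v2],o2-o1,rcond=None)[0]
    p,q=o1+t[0]*v1,o2+t[1]*v2;return (p+q)/2,np.linalg.norm(p-q)
def delta(s,P):
    "world displacement target P (TCP) in tool axes, cm"
    return 100*toolT(s)[:3,:3].T@(np.array(P)-s["position"])
E
python3 - <<'E'
import cv2,numpy as np
a=cv2.imread("pics/top0.png");b=cv2.imread("pics/side0.png")
def c(im,x,y,r=35): return cv2.resize(im[y-r:y+r,x-r:x+r],(400,300) if 0 else (390,390),interpolation=cv2.INTER_CUBIC)
m=np.vstack([np.hstack([c(a,196,229,25),c(a,310,210)]),np.hstack([c(b,222,292,25),c(b,291,197)])])
cv2.imwrite("pics/z0.png",cv2.resize(m,(600,600)))
from h import *
for z in (0,.108): print(plane("top",(196,229),z),plane("side",(222,276 if z else 300),z))
print(tri(ray("top",(304,213)),ray("side",(291,188))))
E
```

```text
[0.47418436 0.30126497 0.        ] [0.47184545 0.29358959 0.        ]
[0.4654788  0.27983601 0.108     ] [0.46682605 0.286525   0.108     ]
(array([ 0.51147401, -0.05113482,  0.12241082]), np.float64(0.0015563405903997192))
```

View pics/z0.png

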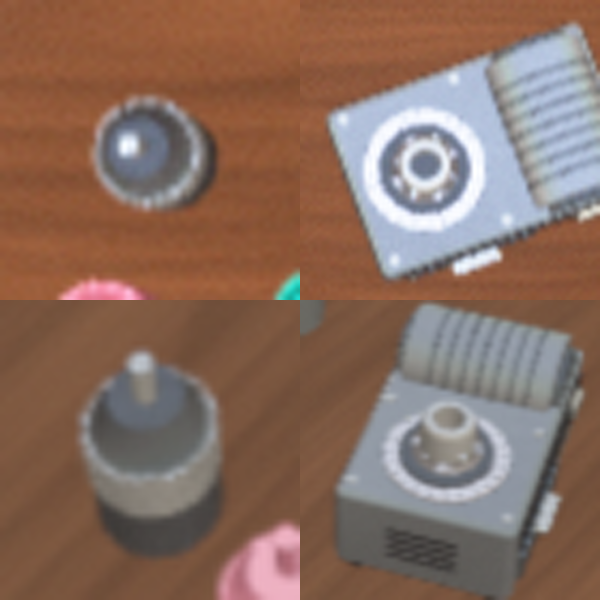

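Run:
```python
from h import *
print(tri(ray("top",(192.7,228.7)),ray("side",(220.7,276.5))), plane("top",(192.7,228.7),.108),plane("side",(220.7,276.5),.108))
print(tri(ray("top",(304.6,213.5)),ray("side",(290.1,188.8))),plane("top",(304.6,213.5),.118),plane("side",(290.1,188.8),.118))
print(ctrl.read_state()["time"])
s=ctrl.read_state();print(toolT(s).round(3))
```

```text
(array([0.46678008, 0.29000128, 0.10982847]), np.float64(0.001226582159031702)) [0.46642254 0.29001162 0.108     ] [0.46827979 0.28951159 0.108     ]
(array([ 0.51240653, -0.05198573,  0.11742658]), np.float64(0.0027776362901923354)) [ 0.51111963 -0.05264524  0.118     ] [ 0.51335482 -0.05092593  0.118     ]
0.15
[[-0.955 -0.     0.297  0.193]
 [-0.297  0.001 -0.955 -0.62 ]
 [ 0.    -1.    -0.001  0.205]
 [ 0.     0.     0.     1.   ]]
```

```bash
cat >> h.py <<'E'
def goal(P,yaw,s=None,n=5):
    "TCP target P, tool down, jaw axis (tool z) at world yaw deg -> final shift cm + rotvec deg"
    s=s or ctrl.read_state();T=toolT(s);a=np.radians(yaw)
    y=np.array([0,0,-1.]);z=np.array([np.cos(a),np.sin(a),0]);G=np.c_[np.cross(y,z),y,z]
    r=np.degrees(R.from_matrix(T[:3,:3].T@G).as_rotvec());d=delta(s,P)
    print("shift",d.round(2),"|",np.linalg.norm(d).round(2),"rot",r.round(2))
    for k in range(1,n+1): print([round(float(v),2) for v in np.r_[d*k/n,r*k/n]])
def st():
    s=ctrl.read_state();T=toolT(s)
    print("t",round(s["time"],2),"P",s["position"].round(4),"yaw",np.degrees(np.arctan2(T[1,2],T[0,2])).round(2),"tilt",np.degrees(np.arccos(-T[2,1])).round(2),"F",s["force"].round(1),"M",s["wrist_torque"].round(2),"gap",round(s["finger_gap"]*94,1),"q",s["qpos"].round(2));return s
E
python3 -c "
from h import *
st();goal((.32,-.49,.30),-42)"
```

```text
t 0.15 P [ 0.1931 -0.6202  0.2048] yaw -72.71 tilt 0.08 F [0.6 1.3 0.6] M [ 0.03 -0.01 -0.01] gap 94.2 q [ 1.2   0.63  0.04  1.52 -0.03  1.   -0.02]
shift [-15.99  -9.51  -8.67] | 20.52 rot [ 8.000e-02 -3.071e+01 -2.000e-02]
[-3.2, -1.9, -1.73, 0.02, -6.14, -0.0]
[-6.4, -3.8, -3.47, 0.03, -12.28, -0.01]
[-9.59, -5.71, -5.2, 0.05, -18.42, -0.01]
[-12.79, -7.61, -6.93, 0.06, -24.57, -0.01]
[-15.99, -9.51, -8.67, 0.08, -30.71, -0.02]
```

Emit:
{"name": "step_arm", "arguments": {"deltas": [[[-3.2,-1.9,-1.7,0,-6,0],[-6.4,-3.8,-3.5,0,-12,0],[-9.6,-5.7,-5.2,0,-18,0],[-12.8,-7.6,-6.9,0,-24,0],[-16,-9.5,-8.7,0,-30,0]]], "jaw": 100}}

```text
time: 0.65
position: [0.3208, -0.4884, 0.3005]
tool_rot: [0.285, -0.285, 0.648, -0.647]
force: [0.2, 1.0, -1.0]
finger_gap: 1.001
```

```bash
python3 -c "
from h import *
st();goal((.48,-.30,.30),-3)"
```

```text
t 0.65 P [ 0.3208 -0.4884  0.3005] yaw -42.47 tilt 0.1 F [ 0.2  1.  -1. ] M [-0.05 -0.08 -0.06] gap 94.1 q [ 1.02  0.44 -0.12  1.57  0.05  1.13  0.15]
shift [-24.65   0.06  -0.98] | 24.67 rot [  0.07 -39.47  -0.07]
[-4.93, 0.01, -0.2, 0.01, -7.89, -0.01]
[-9.86, 0.02, -0.39, 0.03, -15.79, -0.03]
[-14.79, 0.04, -0.59, 0.04, -23.68, -0.04]
[-19.72, 0.05, -0.78, 0.06, -31.57, -0.05]
[-24.65, 0.06, -0.98, 0.07, -39.47, -0.07]
```

Emit:
{"name": "step_arm", "arguments": {"deltas": [[[-4.9,0,-0.2,0,-7.9,0],[-9.8,0,-0.4,0,-15.8,0],[-14.7,0,-0.6,0,-23.7,0],[-19.6,0,-0.8,0,-31.5,0],[-24.5,0,-1,0,-39.4,0]]]}}

```text
time: 1.15
position: [0.4796, -0.2993, 0.3006]
tool_rot: [0.488, -0.488, 0.512, -0.511]
force: [0.7, -0.5, -0.7]
finger_gap: 0.999
```

```bash
python3 -c "
from h import *
st();goal((.54,-.07,.28),37)"
```

```text
t 1.15 P [ 0.4796 -0.2993  0.3006] yaw -2.76 tilt 0.1 F [ 0.7 -0.5 -0.7] M [-0.05 -0.09  0.01] gap 93.9 q [ 0.73  0.43 -0.33  1.62  0.15  1.12  0.31]
shift [-23.19   2.09   4.93] | 23.8 rot [ 3.000e-02 -3.976e+01 -1.000e-01]
[-4.64, 0.42, 0.99, 0.01, -7.95, -0.02]
[-9.27, 0.84, 1.97, 0.01, -15.9, -0.04]
[-13.91, 1.25, 2.96, 0.02, -23.85, -0.06]
[-18.55, 1.67, 3.95, 0.02, -31.81, -0.08]
[-23.19, 2.09, 4.93, 0.03, -39.76, -0.1]
```

Emit:
{"name": "step_arm", "arguments": {"deltas": [[[-4.6,0.4,1,0,-8,0],[-9.3,0.8,2,0,-16,0],[-13.9,1.2,3,0,-24,0],[-18.6,1.7,4,0,-32,0],[-23.2,2.1,4.9,0,-39.8,0]]]}}

```text
time: 1.65
position: [0.5397, -0.068, 0.2796]
tool_rot: [0.634, -0.634, 0.314, -0.313]
force: [-0.2, -0.4, 0.2]
finger_gap: 0.999
```

```bash
python3 -c "
from h import *
s=st();im=ctrl.camera('wrist');cv2.imwrite('pics/w1.png',im[:,:,::-1]);print(proj('wrist',[.512,-.052,.118],s));goal((.52,.15,.28),70,s)"
```

```text
t 1.65 P [ 0.5397 -0.068   0.2796] yaw 37.36 tilt 0.1 F [-0.2 -0.4  0.2] M [-0.01 -0.14  0.01] gap 93.9 q [ 0.45  0.44 -0.55  1.7   0.25  1.07  0.47]
[[269.03065337 163.22903821]]
shift [-1.853e+01 -1.000e-02  1.166e+01] | 21.89 rot [-2.000e-02 -3.264e+01 -1.000e-01]
[-3.71, -0.0, 2.33, -0.0, -6.53, -0.02]
[-7.41, -0.0, 4.67, -0.01, -13.06, -0.04]
[-11.12, -0.0, 7.0, -0.01, -19.59, -0.06]
[-14.82, -0.01, 9.33, -0.02, -26.11, -0.08]
[-18.53, -0.01, 11.66, -0.02, -32.64, -0.1]
```

View pics/w1.png

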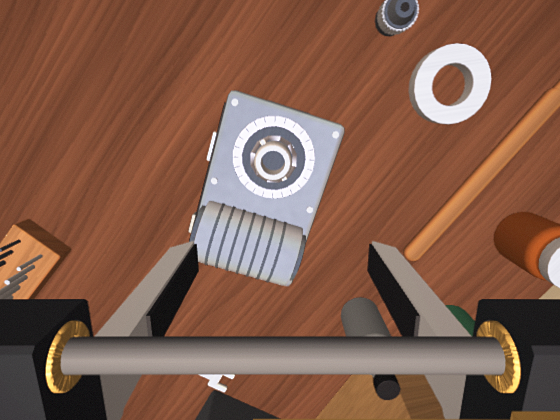

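```bash
python3 -c "
import cv2
a=cv2.imread('pics/w1.png')[105:215,220:330];cv2.imwrite('pics/w1z.png',cv2.resize(a,(594,594),interpolation=cv2.INTER_CUBIC))"
```

```text
(no output)
```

View pics/w1z.png

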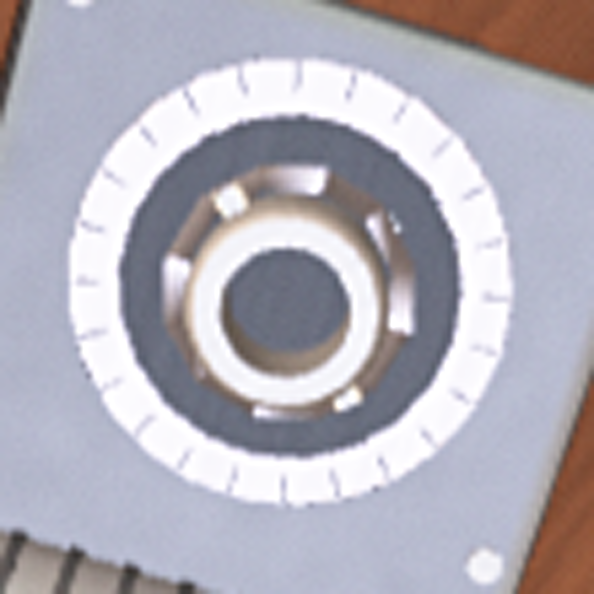

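```bash
python3 -c "
from h import *
s=ctrl.read_state()
print(plane('wrist',(272.4,161.3),.118,s),plane('wrist',(273.3,157.6),.088,s))
a=plane('wrist',(220+230/5.4-.4,105+200/5.4-.4),.097,s);b=plane('wrist',(220+347/5.4-.4,105+400/5.4-.4),.097,s);print(a,b,(a+b)/2,np.linalg.norm(a-b))
print(np.degrees(np.arctan2(*(a-b)[[1,0]])))
"
```

```text
[ 0.51475559 -0.03718375  0.118     ] [ 0.51499023 -0.03699663  0.088     ]
[ 0.49563917 -0.03023791  0.097     ] [ 0.53664993 -0.04657598  0.097     ] [ 0.51614455 -0.03840695  0.097     ] 0.04414538886068366
158.2784149065457
```

Emit:
{"name": "step_arm", "arguments": {"deltas": [[[-3.7,0,2.3,0,-6.5,0],[-7.4,0,4.7,0,-13,0],[-11.1,0,7,0,-19.5,0],[-14.8,0,9.3,0,-26,0],[-18.5,0,11.6,0,-32.5,0.1]]]}}

```text
time: 2.2
position: [0.517, 0.1608, 0.2816]
tool_rot: [0.701, -0.694, 0.118, -0.116]
force: [0.5, -0.4, -0.6]
finger_gap: 0.997
```

```bash
python3 -c "
from h import *
s=st();goal((.467,.29,.20),90,s)"
```

```text
t 2.2 P [0.517  0.1608 0.2816] yaw 71.01 tilt 0.56 F [ 0.5 -0.4 -0.6] M [ 0.02 -0.18 -0.02] gap 93.8 q [ 0.14  0.47 -0.73  1.71  0.34  1.09  0.55]
shift [-8.9   8.29 10.52] | 16.08 rot [ -0.54 -18.99  -0.15]
[-1.78, 1.66, 2.1, -0.11, -3.8, -0.03]
[-3.56, 3.32, 4.21, -0.22, -7.6, -0.06]
[-5.34, 4.97, 6.31, -0.32, -11.39, -0.09]
[-7.12, 6.63, 8.41, -0.43, -15.19, -0.12]
[-8.9, 8.29, 10.52, -0.54, -18.99, -0.15]
```

```bash
python3 -c "
from h import *
a=np.radians(37.36);s=dict(position=np.array([.5397,-.068,.2796]),tool_rot=np.array([0.634, -0.634, 0.314, -0.313]))
print(plane('wrist',(272.4,161.3),.118,s),plane('wrist',(273.3,157.6),.088,s))
a=plane('wrist',(220+230/5.4-.4,105+200/5.4-.4),.097,s);b=plane('wrist',(220+347/5.4-.4,105+400/5.4-.4),.097,s);print(a,b,(a+b)/2,np.linalg.norm(a-b))
print(np.degrees(np.arctan2(*(a-b)[[1,0]])))
st()
"
```

```text
[ 0.5139013  -0.04897591  0.118     ] [ 0.51409367 -0.04904886  0.088     ]
[ 0.49487594 -0.04190553  0.097     ] [ 0.53560644 -0.05889852  0.097     ] [ 0.51524119 -0.05040202  0.097     ] 0.04413315870003895
157.35383479567125
t 2.2 P [0.517  0.1608 0.2816] yaw 71.01 tilt 0.56 F [ 0.5 -0.4 -0.6] M [ 0.02 -0.18 -0.02] gap 93.8 q [ 0.14  0.47 -0.73  1.71  0.34  1.09  0.55]
```

Emit:
{"name": "step_arm", "arguments": {"deltas": [[[-3.0,2,3,0,-6,0],[-6,4,6,0,-12,0],[-8.9,6,10.5,0,-19,0],[-8.9,6,10.5,0,-19,0],[-8.9,6,10.5,-0.5,-19,0]]]}}

```text
time: 2.7
position: [0.4659, 0.2902, 0.2222]
tool_rot: [0.707, -0.707, 0.001, 0.002]
force: [0.5, -1.7, 0.7]
finger_gap: 1.002
```

```bash
python3 -c "
from h import *
s=st();im=ctrl.camera('wrist');cv2.imwrite('pics/w2.png',im[:,:,::-1]);s2=st();print(s['joint_velocities'].round(3));print(proj('wrist',[[.467,.29,.108],[.467,.29,0]],s))"
```

```text
t 2.7 P [0.4659 0.2902 0.2222] yaw 90.1 tilt 0.24 F [ 0.5 -1.7  0.7] M [ 0.04 -0.11 -0.  ] gap 94.2 q [-0.1   0.56 -0.78  1.76  0.46  1.01  0.52]
t 2.75 P [0.4671 0.2892 0.2226] yaw 89.97 tilt 0.17 F [1.  0.1 0.7] M [ 0.04 -0.16 -0.03] gap 94.0 q [-0.1   0.56 -0.78  1.76  0.46  1.01  0.52]
[-0.036  0.001  0.073 -0.072  0.037  0.124 -0.034]
[[281.23774966 205.42186182]
 [281.50431726 181.78784202]]
```

View pics/w2.png

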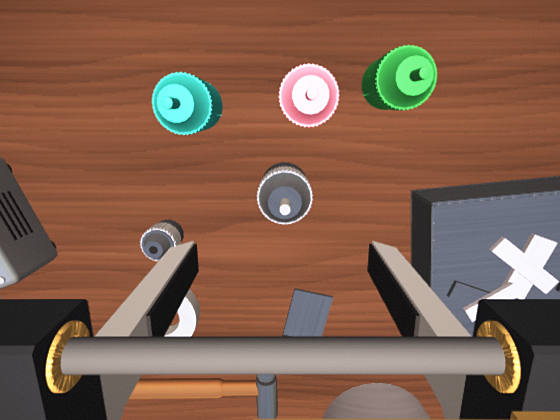

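Run:
```python
from h import *
a=cv2.imread('pics/w2.png')[155:235,245:325];cv2.imwrite('pics/w2z.png',cv2.resize(a,(600,600),interpolation=cv2.INTER_CUBIC))
s=st()
print(plane('wrist',(285,210),.108,s))
print(proj('wrist',[[.467,.29+y,.064] for y in(-.027,.027)]+[[.467+x,.29,.064] for x in(-.027,.027)],s))
```

```text
t 2.75 P [0.4671 0.2892 0.2226] yaw 89.97 tilt 0.17 F [1.  0.1 0.7] M [ 0.04 -0.16 -0.03] gap 94.0 q [-0.1   0.56 -0.78  1.76  0.46  1.01  0.52]
[0.47255557 0.29211013 0.108     ]
[[255.24832261 192.674314  ]
 [309.884148   192.59034816]
 [282.52201147 165.39906857]
 [282.60734513 218.76620546]]
```

View pics/w2z.png

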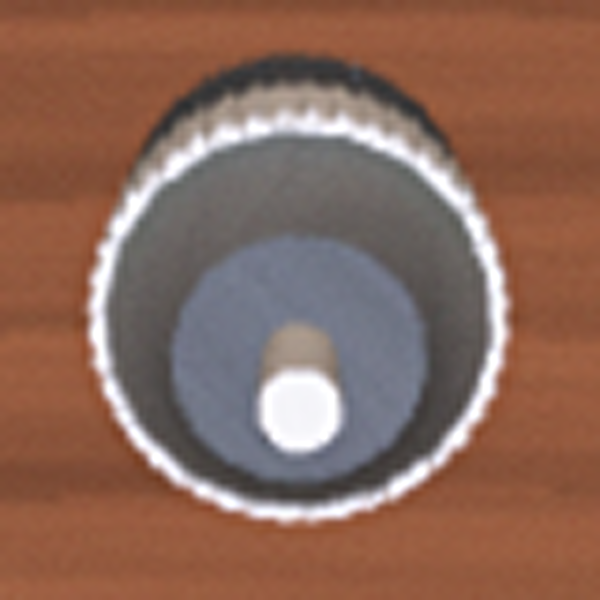

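```bash
python3 -c "
from h import *
s=st();goal((.4705,.2915,.030),90,s)"
```

```text
t 2.75 P [0.4671 0.2892 0.2226] yaw 89.97 tilt 0.17 F [1.  0.1 0.7] M [ 0.04 -0.16 -0.03] gap 94.0 q [-0.1   0.56 -0.78  1.76  0.46  1.01  0.52]
shift [ 0.4  19.26  0.24] | 19.27 rot [ 0.03 -0.03 -0.17]
[0.08, 3.85, 0.05, 0.01, -0.01, -0.03]
[0.16, 7.7, 0.1, 0.01, -0.01, -0.07]
[0.24, 11.56, 0.15, 0.02, -0.02, -0.1]
[0.32, 15.41, 0.2, 0.03, -0.02, -0.13]
[0.4, 19.26, 0.24, 0.03, -0.03, -0.17]
```

Emit:
{"name": "step_arm", "arguments": {"deltas": [[[0.4,3,0.2,0,0,0],[0.4,6,0.2,0,0,-0.1],[0.4,9,0.2,0,0,-0.2],[0.4,11.5,0.2,0,0,-0.2],[0.4,11.5,0.2,0,0,-0.2]]]}}

```text
time: 3.25
position: [0.4707, 0.2871, 0.1053]
tool_rot: [-0.705, 0.709, -0.003, 0.001]
force: [-0.5, -0.8, -0.7]
finger_gap: 0.998
```

```bash
python3 -c "
from h import *
s=st();im=ctrl.camera('wrist');cv2.imwrite('pics/w3.png',im[:,:,::-1]);print(proj('wrist',[[.4705,.2915,.108],[.4705,.2915,.064]],s));goal((.4705,.2915,.030),90,s)"
```

```text
t 3.25 P [0.4707 0.2871 0.1053] yaw 89.75 tilt 0.36 F [-0.5 -0.8 -0.7] M [-0.06 -0.09  0.02] gap 93.9 q [-0.18  0.71 -0.66  1.87  0.61  0.78  0.39]
[[289.12172529 257.94882876]
 [288.25124416 231.45315278]]
shift [0.   7.53 0.48] | 7.54 rot [ 0.32 -0.25 -0.17]
[0.0, 1.51, 0.1, 0.06, -0.05, -0.03]
[0.0, 3.01, 0.19, 0.13, -0.1, -0.07]
[0.0, 4.52, 0.29, 0.19, -0.15, -0.1]
[0.0, 6.02, 0.39, 0.25, -0.2, -0.13]
[0.0, 7.53, 0.48, 0.32, -0.25, -0.17]
```

View pics/w3.png

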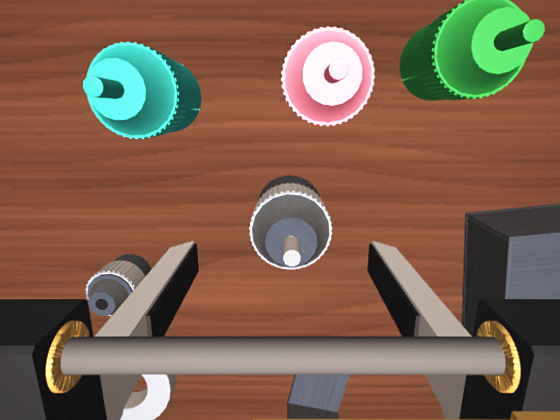

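Emit:
{"name": "step_arm", "arguments": {"deltas": [[[0,2,0.5,0.3,-0.2,-0.2],[0,4,0.5,0.3,-0.2,-0.2],[0,6,0.5,0.3,-0.2,-0.2],[0,7.5,0.5,0.3,-0.2,-0.2],[0,7.5,0.5,0.3,-0.2,-0.2]]]}}

```text
time: 3.8
position: [0.4718, 0.2923, 0.0317]
tool_rot: [0.707, -0.707, -0.0, -0.002]
force: [-0.4, -0.6, 0.0]
finger_gap: 1.001
```

```bash
python3 -c "
from h import *
s=st();goal((.4705,.2915,.030),90,s)"
```

```text
t 3.8 P [0.4718 0.2923 0.0317] yaw 89.89 tilt 0.14 F [-0.4 -0.6  0. ] M [ 0.03 -0.11  0.  ] gap 94.1 q [-0.25  0.81 -0.57  1.91  0.72  0.63  0.29]
shift [-0.13  0.17 -0.08] | 0.23 rot [-0.04 -0.11  0.14]
[-0.03, 0.03, -0.02, -0.01, -0.02, 0.03]
[-0.05, 0.07, -0.03, -0.02, -0.04, 0.06]
[-0.08, 0.1, -0.05, -0.03, -0.06, 0.08]
[-0.1, 0.14, -0.07, -0.03, -0.09, 0.11]
[-0.13, 0.17, -0.08, -0.04, -0.11, 0.14]
```

Emit:
{"name": "step_arm", "arguments": {"deltas": [[[-0.1,0.2,-0.1,0,0,0.1],[-0.1,0.2,-0.1,0,0,0.1],[-0.1,0.2,-0.1,0,0,0.1],[-0.1,0.2,-0.1,0,0,0.1],[-0.1,0.2,-0.1,0,0,0.1]]], "jaw": 0}}

```text
time: 4.3
position: [0.471, 0.2915, 0.0301]
tool_rot: [0.708, -0.707, 0.0, -0.001]
force: [0.5, -0.2, -0.5]
finger_gap: 0.612
```

Emit:
{"name": "step_arm", "arguments": {"deltas": [[[0,0,0,0,0,0],[0,0,0,0,0,0],[0,0,0,0,0,0],[0,0,0,0,0,0],[0,0,0,0,0,0]]]}}

```text
time: 4.8
position: [0.4709, 0.2916, 0.0301]
tool_rot: [0.707, -0.707, 0.0, -0.001]
force: [1.0, 1.1, 0.8]
finger_gap: 0.571
```

```bash
python3 -c "
from h import *
s=st()"
```

```text
t 4.8 P [0.4709 0.2916 0.0301] yaw 89.9 tilt 0.09 F [1.  1.1 0.8] M [-0.03 -0.11 -0.05] gap 53.7 q [-0.25  0.81 -0.57  1.91  0.73  0.63  0.29]
```

Emit:
{"name": "step_arm", "arguments": {"deltas": [[[0,-2,0,0,0,0],[0,-6,0,0,0,0],[0,-10,0,0,0,0],[0,-14,0,0,0,0],[0,-18,0,0,0,0]]]}}

```text
time: 5.3
position: [0.4701, 0.2908, 0.2112]
tool_rot: [0.707, -0.707, 0.0, -0.001]
force: [0.5, -0.6, -2.8]
finger_gap: 0.57
```

```bash
python3 -c "
from h import *
s=st();im=ctrl.camera('side');cv2.imwrite('pics/s4.png',im[:,:,::-1]);goal((.500,.12,.22),90,s)"
```

```text
t 5.3 P [0.4701 0.2908 0.2112] yaw 89.92 tilt 0.02 F [ 0.5 -0.6 -2.8] M [ 0.06 -0.24  0.01] gap 53.6 q [-0.11  0.58 -0.77  1.77  0.48  0.99  0.5 ]
shift [  3.01  -0.88 -17.07] | 17.36 rot [-0.02 -0.08  0.01]
[0.6, -0.18, -3.41, -0.0, -0.02, 0.0]
[1.2, -0.35, -6.83, -0.01, -0.03, 0.0]
[1.81, -0.53, -10.24, -0.01, -0.05, 0.0]
[2.41, -0.71, -13.66, -0.01, -0.07, 0.0]
[3.01, -0.88, -17.07, -0.02, -0.08, 0.01]
```

View pics/s4.png

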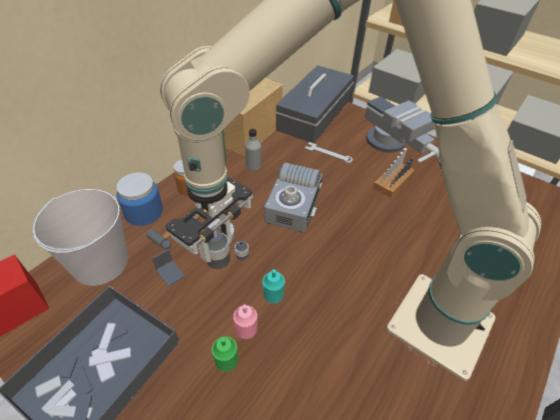

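Emit:
{"name": "step_arm", "arguments": {"deltas": [[[1,-1,-5,0,0,0],[2,-1,-10,0,0,0],[3,-1,-15,0,0,0],[3,-1,-18,0,0,0],[3,-1,-18,0,0,0]]]}}

```text
time: 5.85
position: [0.5023, 0.1063, 0.2252]
tool_rot: [0.707, -0.707, 0.002, -0.006]
force: [0.6, 0.7, -2.9]
finger_gap: 0.57
```

Emit:
{"name": "step_arm", "arguments": {"deltas": [[[0,0,0,0,0,0],[0,0,0,0,0,0],[0,0,0,0,0,0],[0,0,0,0,0,0],[0,0,0,0,0,0]]]}}

```text
time: 6.35
position: [0.5022, 0.1073, 0.2252]
tool_rot: [0.707, -0.707, 0.001, -0.005]
force: [-0.4, -0.6, -3.0]
finger_gap: 0.567
```

```bash
python3 -c "
from h import *
s=st();im=ctrl.camera('wrist');cv2.imwrite('pics/w5.png',im[:,:,::-1]);s2=st();np.save('pics/s5.npy',np.r_[s['position'],s['tool_rot']]);print(proj('wrist',[[.513,-.050,.118]],s))"
```

```text
t 6.35 P [0.5022 0.1073 0.2252] yaw 89.49 tilt 0.35 F [-0.4 -0.6 -3. ] M [ 0.08 -0.06 -0.03] gap 53.3 q [ 0.28  0.51 -0.81  1.86  0.45  0.96  0.84]
t 6.4 P [0.5022 0.1071 0.2252] yaw 89.47 tilt 0.35 F [-1.4  1.3 -3.1] M [ 0.03 -0.12  0.02] gap 53.5 q [ 0.28  0.51 -0.81  1.86  0.45  0.96  0.84]
[[ 97.17879335 219.18182514]]
```

View pics/w5.png

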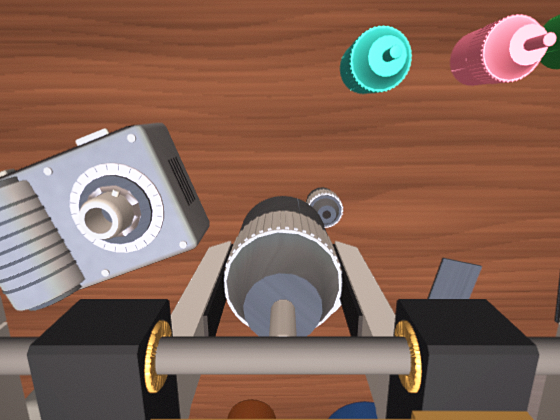

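```bash
python3 -c "
import cv2
i=cv2.imread('pics/w5.png')
cv2.imwrite('pics/w5z.png',cv2.resize(i[155:255,65:165],(600,600),interpolation=cv2.INTER_CUBIC));cv2.imwrite('pics/w5y.png',cv2.resize(i[185:345,200:365],(660,640)[0:2] and (600,582),interpolation=cv2.INTER_CUBIC))"
```

```text
(no output)
```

View pics/w5z.png

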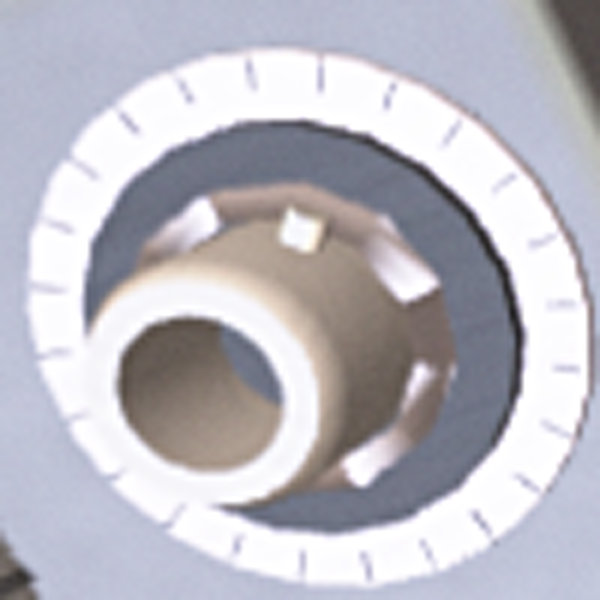

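View pics/w5y.png

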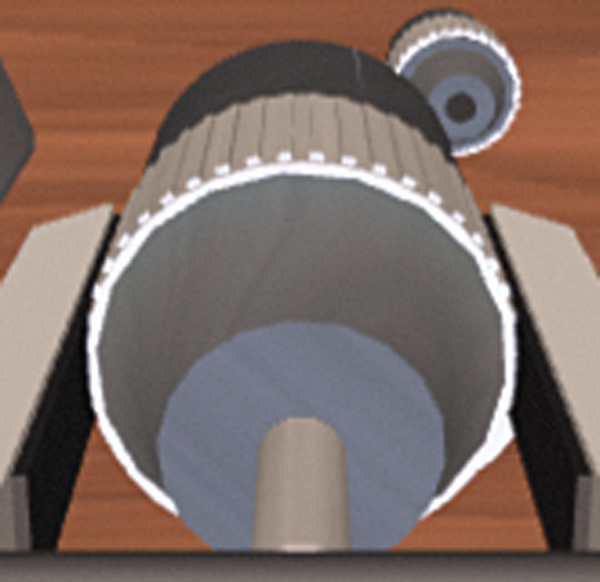

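Run:
```python
from h import *
v=np.load('pics/s5.npy');s=dict(position=v[:3],tool_rot=v[3:])
print(plane('wrist',(98.0,220.1),.118,s))
T=toolT(s)
t=np.linspace(0,2*np.pi,200)
for nm,yy,r in(("band top",-.034,.027),("cone top",-.054,.016),("rim",.030,.027)):
  P=np.c_[r*np.cos(t),np.full(200,yy),r*np.sin(t)]@T[:3,:3].T+T[:3,3]
  q=proj('wrist',P,s);print(nm,q.min(0),q.max(0))
k=200/600*.825
sc=165/600
print("obs band L/R",200+88*sc-.4,200+515*sc-.4,"top",185+155*sc-.4)
print("obs cone L/R",200+158*sc-.4,200+445*sc-.4,"top",185+321*sc-.4)
print("obs skirt top",185+40*sc-.4)
```

```text
[ 0.5138285  -0.04942827  0.118     ]
band top [221.80913253 230.09453971] [339.80132693 337.01973789]
cone top [240.89098702 273.44291968] [320.31236056 343.9762297 ]
rim [238.64177278 196.03591841] [323.82131696 276.28753757]
obs band L/R 223.79999999999998 341.225 top 227.225
obs cone L/R 243.04999999999998 321.975 top 272.875
obs skirt top 195.6
```

```bash
python3 -c "
from h import *
s=st();goal((.5138,-.0504,.20),90,s)"
```

```text
t 6.4 P [0.5022 0.1071 0.2252] yaw 89.47 tilt 0.35 F [-1.4  1.3 -3.1] M [ 0.03 -0.12  0.02] gap 53.5 q [ 0.28  0.51 -0.81  1.86  0.45  0.96  0.84]
shift [  1.29   2.51 -15.74] | 15.99 rot [-0.06 -0.53  0.35]
[0.26, 0.5, -3.15, -0.01, -0.11, 0.07]
[0.52, 1.0, -6.3, -0.02, -0.21, 0.14]
[0.77, 1.51, -9.45, -0.03, -0.32, 0.21]
[1.03, 2.01, -12.59, -0.05, -0.43, 0.28]
[1.29, 2.51, -15.74, -0.06, -0.53, 0.35]
```

Emit:
{"name": "step_arm", "arguments": {"deltas": [[[0.4,0.5,-4,0,-0.1,0.1],[0.8,1,-8,0,-0.2,0.2],[1.1,1.5,-12,0,-0.3,0.3],[1.3,2,-15.7,0,-0.5,0.4],[1.3,2.5,-15.7,0,-0.5,0.4]]]}}

```text
time: 6.9
position: [0.5138, -0.0567, 0.1991]
tool_rot: [-0.706, 0.708, -0.004, 0.002]
force: [-0.0, 0.1, -2.9]
finger_gap: 0.569
```

Emit:
{"name": "step_arm", "arguments": {"deltas": [[[0,0,0,0,0,0],[0,0,0,0,0,0],[0,0,0,0,0,0],[0,0,0,0,0,0],[0,0,0,0,0,0]]]}}

```text
time: 7.4
position: [0.5139, -0.0558, 0.1994]
tool_rot: [-0.706, 0.708, -0.003, 0.002]
force: [-0.5, -0.6, -2.6]
finger_gap: 0.568
```

```bash
python3 -c "
from h import *
s=st();goal((.5138,-.0504,.155),90,s)"
```

```text
t 7.4 P [ 0.5139 -0.0558  0.1994] yaw 89.56 tilt 0.19 F [-0.5 -0.6 -2.6] M [ 0.03 -0.12 -0.03] gap 53.4 q [ 0.58  0.55 -0.79  1.88  0.49  0.92  1.12]
shift [-0.01  4.44  0.55] | 4.47 rot [ 0.15 -0.44 -0.11]
[-0.0, 0.89, 0.11, 0.03, -0.09, -0.02]
[-0.0, 1.78, 0.22, 0.06, -0.18, -0.04]
[-0.01, 2.66, 0.33, 0.09, -0.27, -0.07]
[-0.01, 3.55, 0.44, 0.12, -0.35, -0.09]
[-0.01, 4.44, 0.55, 0.15, -0.44, -0.11]
```

Emit:
{"name": "step_arm", "arguments": {"deltas": [[[0,1,0.5,0.2,-0.4,-0.1],[0,2,0.5,0.2,-0.4,-0.1],[0,3,0.5,0.2,-0.4,-0.1],[0,4.2,0.5,0.2,-0.4,-0.1],[0,4.2,0.5,0.2,-0.4,-0.1]]]}}

```text
time: 7.9
position: [0.5124, -0.0511, 0.1553]
tool_rot: [0.707, -0.707, 0.002, 0.001]
force: [0.2, 0.5, -2.3]
finger_gap: 0.573
```

```bash
python3 -c "
from h import *
s=st();goal((.5138,-.0504,.152),90,s)
for n in('top','side'):
  im=ctrl.camera(n);cv2.imwrite(f'pics/{n}6.png',cv2.resize(im[130:290,220:380] if n=='top' else im[110:270,210:370],(600,600),interpolation=cv2.INTER_CUBIC)[:,:,::-1])"
```

```text
t 7.9 P [ 0.5124 -0.0511  0.1553] yaw 89.96 tilt 0.24 F [ 0.2  0.5 -2.3] M [ 0.04 -0.12 -0.06] gap 53.9 q [ 0.54  0.6  -0.74  1.93  0.55  0.83  1.07]
shift [0.14 0.33 0.07] | 0.37 rot [-0.06 -0.04 -0.23]
[0.03, 0.07, 0.01, -0.01, -0.01, -0.05]
[0.06, 0.13, 0.03, -0.02, -0.02, -0.09]
[0.08, 0.2, 0.04, -0.03, -0.02, -0.14]
[0.11, 0.26, 0.06, -0.05, -0.03, -0.19]
[0.14, 0.33, 0.07, -0.06, -0.04, -0.23]
```

View pics/side6.png

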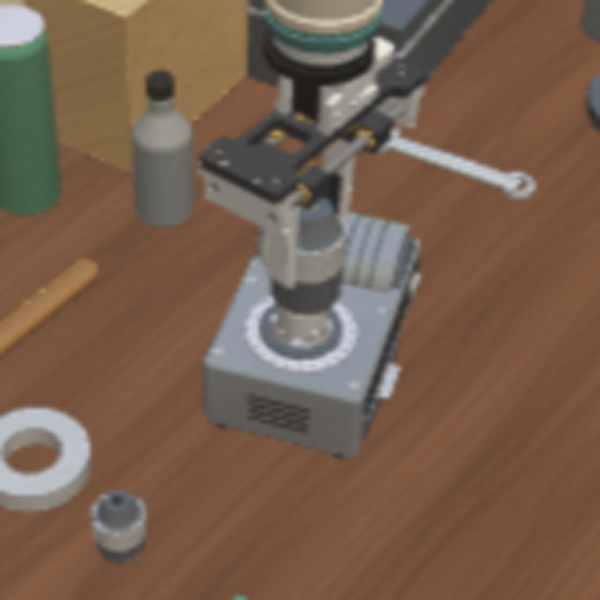

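View pics/top6.png

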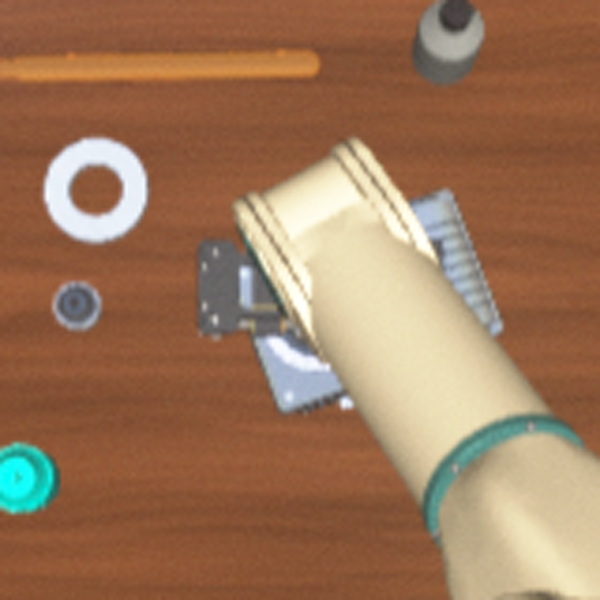

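```bash
python3 -c "
from h import *
for p in ((.5138,-.0504),(.5124,-.0511)):
  q=proj('side',[[*p,.088],[*p,.118],[*p,.1253],[*p,.159],[*p,.189]]);print(((q-[210,110]+.5)*3.75).round(1))"
```

```text
[[299.6 324.9]
 [301.4 297.5]
 [301.8 290.7]
 [303.9 258.4]
 [305.8 228.4]]
[[301.6 325.2]
 [303.4 297.8]
 [303.8 291. ]
 [305.9 258.7]
 [307.9 228.7]]
```

Emit:
{"name": "step_arm", "arguments": {"deltas": [[[0.15,0.2,0.1,0,0,-0.2],[0.15,0.4,0.1,0,0,-0.2],[0.15,0.7,0.1,0,0,-0.2],[0.15,1,0.1,0,0,-0.2],[0.15,1.2,0.1,0,0,-0.2]]]}}

```text
time: 8.5
position: [0.5151, -0.0499, 0.1446]
tool_rot: [0.707, -0.707, -0.001, -0.001]
force: [0.8, -0.1, -3.1]
finger_gap: 0.57
```

```bash
python3 -c "
from h import *
s=st();goal((.5138,-.0504,.135),90,s)"
```

```text
t 8.5 P [ 0.5151 -0.0499  0.1446] yaw 89.96 tilt 0.14 F [ 0.8 -0.1 -3.1] M [ 0.09 -0.11  0.05] gap 53.5 q [ 0.53  0.62 -0.73  1.94  0.57  0.8   1.05]
shift [-0.13  0.96 -0.05] | 0.97 rot [-0.06 -0.04  0.12]
[-0.03, 0.19, -0.01, -0.01, -0.01, 0.02]
[-0.05, 0.38, -0.02, -0.02, -0.02, 0.05]
[-0.08, 0.58, -0.03, -0.03, -0.02, 0.07]
[-0.1, 0.77, -0.04, -0.05, -0.03, 0.1]
[-0.13, 0.96, -0.05, -0.06, -0.04, 0.12]
```

Emit:
{"name": "step_arm", "arguments": {"deltas": [[[-0.1,0.2,0,0,0,0.1],[-0.1,0.4,0,0,0,0.1],[-0.1,0.6,0,0,0,0.1],[-0.1,0.8,0,0,0,0.1],[-0.1,0.9,0,0,0,0.1]]]}}

```text
time: 9.0
position: [0.514, -0.0499, 0.1354]
tool_rot: [0.707, -0.707, 0.0, -0.0]
force: [0.8, -0.8, -2.4]
finger_gap: 0.569
```

```bash
python3 -c "
from h import *
s=st()"
```

```text
t 9.0 P [ 0.514  -0.0499  0.1354] yaw 89.96 tilt 0.06 F [ 0.8 -0.8 -2.4] M [ 0.06 -0.13 -0.02] gap 53.5 q [ 0.52  0.63 -0.72  1.95  0.58  0.78  1.04]
```

Emit:
{"name": "step_arm", "arguments": {"deltas": [[[0,0.2,0,0,0,0],[0,0.3,0,0,0,0],[0,0.4,0,0,0,0],[0,0.5,0,0,0,0],[0,0.6,0,0,0,0]]]}}

```text
time: 9.5
position: [0.5141, -0.0499, 0.1297]
tool_rot: [0.707, -0.707, 0.0, -0.0]
force: [-1.6, -0.6, 5.3]
finger_gap: 0.574
```

```bash
python3 -c "
from h import *
s=st()"
```

```text
t 9.5 P [ 0.5141 -0.0499  0.1297] yaw 89.95 tilt 0.05 F [-1.6 -0.6  5.3] M [-0.07  0.33 -0.02] gap 54.0 q [ 0.51  0.64 -0.71  1.95  0.59  0.77  1.03]
```

Emit:
{"name": "step_arm", "arguments": {"deltas": [[[0,0.1,0,0,2.5,0],[0,0.1,0,0,5,0],[0,0.1,0,0,7.5,0],[0,0.1,0,0,10,0],[0,0.1,0,0,12.5,0]]]}}

```text
time: 10.0
position: [0.5152, -0.0497, 0.1297]
tool_rot: [0.703, -0.703, 0.077, -0.079]
force: [-1.5, -0.4, 4.4]
finger_gap: 0.569
```

```bash
python3 -c "
from h import *
s=st()"
```

```text
t 10.0 P [ 0.5152 -0.0497  0.1297] yaw 77.38 tilt 0.17 F [-1.5 -0.4  4.4] M [-0.03 -0.05  0.11] gap 53.5 q [ 0.47  0.62 -0.65  1.95  0.55  0.75  0.85]
```

Emit:
{"name": "step_arm", "arguments": {"deltas": [[[-0.1,0.15,0,0,2.5,0],[-0.1,0.15,0,0,5,0],[-0.1,0.15,0,0,7.5,0],[-0.1,0.15,0,0,10,0],[-0.1,0.15,0,0,12.5,0]]]}}

```text
time: 10.5
position: [0.5155, -0.05, 0.1296]
tool_rot: [0.69, -0.69, 0.152, -0.156]
force: [-0.5, -2.1, 7.0]
finger_gap: 0.57
```

```bash
cat >> h.py <<'E'
def c(): s=st();print("centre corr",delta(s,(.514,-.050,s["position"][2])).round(2), "z rim over seat mm",((s["position"][2]-.0301-.088)*1e3).round(1))
E
python3 -c "
from h import *
c()"
```

```text
t 10.5 P [ 0.5155 -0.05    0.1296] yaw 64.8 tilt 0.33 F [-0.5 -2.1  7. ] M [-0.42  0.12  0.13] gap 53.5 q [ 0.43  0.61 -0.59  1.96  0.5   0.72  0.68]
centre corr [-0.14 -0.   -0.07] z rim over seat mm 11.5
```

Emit:
{"name": "step_arm", "arguments": {"deltas": [[[-0.1,0.15,-0.1,0,2.5,0],[-0.1,0.15,-0.1,0,5,0],[-0.1,0.15,-0.1,0,7.5,0],[-0.1,0.15,-0.1,0,10,0],[-0.1,0.15,-0.1,0,12.5,0]]]}}

```text
time: 11.0
position: [0.515, -0.0517, 0.1295]
tool_rot: [-0.669, 0.669, -0.226, 0.232]
force: [-1.4, -2.5, 9.4]
finger_gap: 0.573
```

```bash
cat >> h.py <<'E'
def g(dy):
    c();s=ctrl.read_state();T=toolT(s);goal((.514,-.050,s["position"][2]-.0015),np.degrees(np.arctan2(T[1,2],T[0,2]))+dy,s,1)
E
python3 -c "
from h import *
g(-12.5)"
```

```text
t 11.0 P [ 0.515  -0.0517  0.1295] yaw 52.2 tilt 0.48 F [-1.4 -2.5  9.4] M [-0.81  0.45  0.17] gap 53.9 q [ 0.4   0.59 -0.52  1.96  0.45  0.7   0.51]
centre corr [-0.18 -0.    0.08] z rim over seat mm 11.4
shift [-0.18  0.15  0.08] | 0.25 rot [-0.15 12.5   0.45]
[-0.18, 0.15, 0.08, -0.15, 12.5, 0.45]
```

Emit:
{"name": "step_arm", "arguments": {"deltas": [[[-0.1,0.1,0.1,-0.1,2.5,0.4],[-0.2,0.1,0.1,-0.1,5,0.4],[-0.2,0.1,0.1,-0.1,7.5,0.4],[-0.2,0.1,0.1,-0.1,10,0.4],[-0.2,0.1,0.1,-0.1,12.5,0.4]]]}}

```text
time: 11.5
position: [0.5153, -0.05, 0.1296]
tool_rot: [0.64, -0.64, 0.3, -0.302]
force: [-0.5, -1.0, 3.9]
finger_gap: 0.573
```

```bash
python3 -c "
from h import *
g(-12.5)"
```

```text
t 11.5 P [ 0.5153 -0.05    0.1296] yaw 39.61 tilt 0.24 F [-0.5 -1.   3.9] M [-0.34 -0.04  0.06] gap 53.8 q [ 0.36  0.58 -0.46  1.96  0.4   0.69  0.34]
centre corr [-0.09 -0.   -0.1 ] z rim over seat mm 11.5
shift [-0.09  0.15 -0.1 ] | 0.2 rot [-0.16 12.5   0.17]
[-0.09, 0.15, -0.1, -0.16, 12.5, 0.17]
```

Emit:
{"name": "step_arm", "arguments": {"deltas": [[[-0.1,0.15,-0.1,-0.1,2.5,0.2],[-0.1,0.15,-0.1,-0.1,5,0.2],[-0.1,0.15,-0.1,-0.1,7.5,0.2],[-0.1,0.15,-0.1,-0.1,10,0.2],[-0.1,0.15,-0.1,-0.1,12.5,0.2]]]}}

```text
time: 12.0
position: [0.5144, -0.05, 0.1285]
tool_rot: [0.604, -0.602, 0.369, -0.37]
force: [-0.3, -0.5, -1.9]
finger_gap: 0.573
```

```bash
python3 -c "
from h import *
g(-12.5)"
```

```text
t 12.0 P [ 0.5144 -0.05    0.1285] yaw 27.02 tilt 0.12 F [-0.3 -0.5 -1.9] M [-0.05 -0.16  0.01] gap 53.8 q [ 0.32  0.57 -0.4   1.96  0.35  0.67  0.17]
centre corr [-0.02 -0.   -0.04] z rim over seat mm 10.4
shift [-0.02  0.15 -0.04] | 0.16 rot [-1.20e-01  1.25e+01 -1.00e-02]
[-0.02, 0.15, -0.04, -0.12, 12.5, -0.01]
```

The force went to zero and the chuck dropped by 1 mm, so the keyways have met the pins. Next I press straight down without turning.

Emit:
{"name": "step_arm", "arguments": {"deltas": [[[0,0.1,0,-0.1,0,0],[0,0.2,0,-0.1,0,0],[0,0.3,0,-0.1,0,0],[0,0.4,0,-0.1,0,0],[0,0.4,0,-0.1,0,0]]]}}

```text
time: 12.5
position: [0.514, -0.0504, 0.1241]
tool_rot: [-0.603, 0.603, -0.37, 0.369]
force: [-0.7, -2.6, -2.9]
finger_gap: 0.57
```

```bash
python3 -c "
from h import *
g(0)"
```

```text
t 12.5 P [ 0.514  -0.0504  0.1241] yaw 27.01 tilt 0.04 F [-0.7 -2.6 -2.9] M [-0.64  0.11 -0.02] gap 53.6 q [ 0.31  0.58 -0.4   1.96  0.35  0.67  0.17]
centre corr [-0.03 -0.    0.01] z rim over seat mm 6.0
shift [-0.03  0.15  0.01] | 0.15 rot [ 0.04 -0.   -0.01]
[-0.03, 0.15, 0.01, 0.04, -0.0, -0.01]
```

Emit:
{"name": "step_arm", "arguments": {"deltas": [[[0,0.15,0,0,0,0],[0,0.3,0,0,0,0],[0,0.45,0,0,0,0],[0,0.6,0,0,0,0],[0,0.65,0,0,0,0]]]}}

```text
time: 13.0
position: [0.5141, -0.0505, 0.1184]
tool_rot: [-0.603, 0.603, -0.369, 0.37]
force: [-1.8, -2.9, 9.2]
finger_gap: 0.571
```

```bash
python3 -c "
from h import *
g(0)"
```

```text
t 13.0 P [ 0.5141 -0.0505  0.1184] yaw 27.01 tilt 0.05 F [-1.8 -2.9  9.2] M [-0.53  0.71 -0.  ] gap 53.7 q [ 0.31  0.59 -0.39  1.97  0.36  0.65  0.16]
centre corr [-0.05 -0.    0.01] z rim over seat mm 0.3
shift [-0.05  0.15  0.01] | 0.16 rot [0.03 0.   0.04]
[-0.05, 0.15, 0.01, 0.03, 0.0, 0.04]
```

Emit:
{"name": "step_arm", "arguments": {"deltas": [[[0,0.1,0,0,0,0],[0,0.15,0,0,0,0],[0,0.15,0,0,0,0],[0,0.15,0,0,0,0],[0,0.15,0,0,0,0]]]}}

```text
time: 13.5
position: [0.5141, -0.0506, 0.1181]
tool_rot: [-0.602, 0.603, -0.369, 0.37]
force: [-3.8, -1.7, 11.0]
finger_gap: 0.569
```

```bash
python3 -c "
from h import *
g(0)"
```

```text
t 13.5 P [ 0.5141 -0.0506  0.1181] yaw 27.01 tilt 0.09 F [-3.8 -1.7 11. ] M [-0.49  0.84 -0.04] gap 53.5 q [ 0.31  0.59 -0.39  1.97  0.36  0.65  0.16]
centre corr [-0.06 -0.    0.01] z rim over seat mm -0.0
shift [-0.06  0.15  0.01] | 0.16 rot [0.03 0.   0.09]
[-0.06, 0.15, 0.01, 0.03, 0.0, 0.09]
```

Emit:
{"name": "step_arm", "arguments": {"deltas": [[[0,0.1,0,0,0,0],[0,0.2,0,0,0,0],[0,0.3,0,0,0,0],[0,0.3,0,0,0,0],[0,0.3,0,0,0,0]]]}}

```text
time: 14.0
position: [0.5142, -0.0506, 0.118]
tool_rot: [-0.602, 0.604, -0.368, 0.37]
force: [-8.7, -1.7, 27.9]
finger_gap: 0.57
```

```bash
python3 -c "
from h import *
c()
im=ctrl.camera('side');cv2.imwrite('pics/side8.png',cv2.resize(im[150:240,245:345],(720,648),interpolation=cv2.INTER_CUBIC)[:600,:,::-1])
im=ctrl.camera('wrist');cv2.imwrite('pics/w8.png',im[:,:,::-1])
c()"
```

```text
t 14.0 P [ 0.5142 -0.0506  0.118 ] yaw 27.01 tilt 0.21 F [-8.7 -1.7 27.9] M [-0.43  1.87 -0.02] gap 53.6 q [ 0.3   0.59 -0.39  1.97  0.36  0.65  0.16]
centre corr [-0.06 -0.    0.01] z rim over seat mm -0.1
t 14.1 P [ 0.5142 -0.0506  0.118 ] yaw 27.01 tilt 0.21 F [-8.5 -1.8 26.1] M [-0.39  1.91  0.01] gap 53.7 q [ 0.3   0.59 -0.39  1.97  0.36  0.65  0.16]
centre corr [-0.06 -0.    0.01] z rim over seat mm -0.1
```

View pics/side8.png

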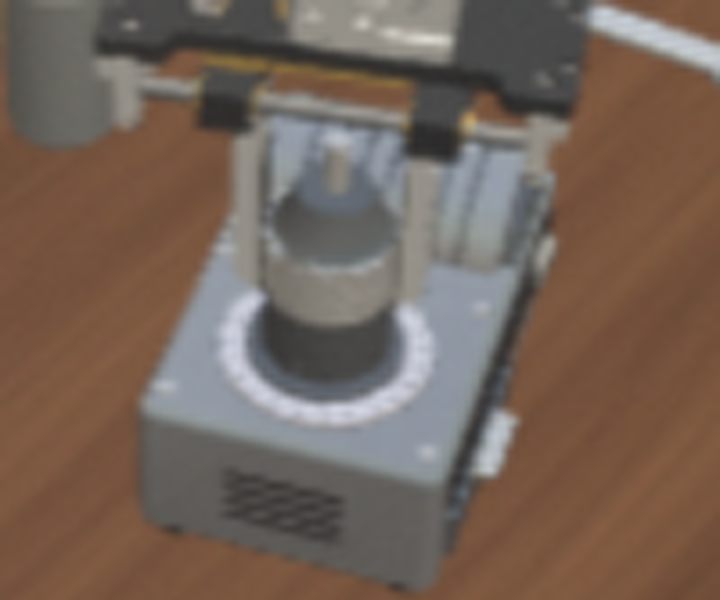

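View pics/w8.png

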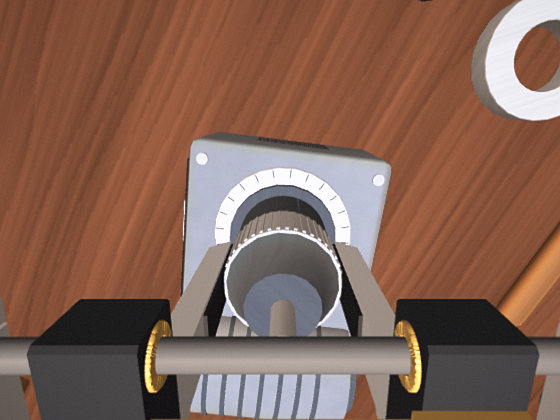

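Emit:
{"name": "step_arm", "arguments": {"deltas": [[[0,0.2,0,0,0,0],[0,0.2,0,0,0,0],[0,0.2,0,0,0,0],[0,0.2,0,0,0,0],[0,0.2,0,0,0,0]]]}}

```text
time: 14.6
position: [0.5141, -0.0506, 0.118]
tool_rot: [-0.602, 0.604, -0.368, 0.371]
force: [-6.8, -1.5, 19.2]
finger_gap: 0.57
```

```bash
python3 -c "
from h import *
c();print(ctrl.finish_job());c()"
```

```text
t 14.6 P [ 0.5141 -0.0506  0.118 ] yaw 27.01 tilt 0.28 F [-6.8 -1.5 19.2] M [-0.38  1.39 -0.04] gap 53.6 q [ 0.3   0.59 -0.39  1.97  0.36  0.65  0.15]
centre corr [-0.06 -0.    0.01] z rim over seat mm -0.1
the job is handed in; nothing more can be done
None
the job is handed in; nothing more can be done
```

I gripped the chuck at its knurl and set it over the spigot. I then turned it about 63° with a light downward press until the keyways dropped over the pins. After that I pressed it home and handed the job in at 14.6 s, still holding it; no verdict was reported.

**Last checks:**
- **Height:** the chuck's rim was about 0.1 mm below the nominal seat height. That is worked out from the gripper's height when it picked the chuck up, assuming no slip in the grip.
- **Seating:** a harder press raised the force on the tool to 28 N with almost no movement, so the chuck was firmly home. I then eased it to about 19 N for the hand-in.
- **Alignment:** the tool was tilted 0.28° and about 0.6 mm from my estimate of the port centre.
- **Grip:** the jaws were still closed on the chuck at 53.6 mm.
- **Pictures:** the last side and wrist views show the skirt down on the seat. I didn't re-measure the other things on the bench, but felt no unexpected contact.

**Disagreements:** the fixed cameras and the wrist camera put the port 2 to 3 mm apart. I used roughly the wrist camera's value, and the chuck slid on without side force. One earlier wrist reading of the port was about 12 mm off because the arm was still moving, so I discarded it.

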